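Roll a sample bottle up the loading tray onto the bottle roller

TASK

Load the blue-capped sample bottle onto the bottle roller: with the fingertips behind it, push it up its lane of the sloping loading tray until it is fully home between the two rollers at the stop bar, then take the hand away and leave it lying there at rest. Roll it, do not lift or carry it, and stay behind it so that it never rolls free on the slope. Leave the red-capped bottle waiting at the foot of its lane and everything else on the bench where it stands.

Things in the scene. Friction and masses are not known exactly. Their poses are not given: they have to be found in the camera images.
- roller: White bench bottle roller, fixed; place and yaw differ each time. Origin on the bench under its middle; x level, pointing uphill (away from the loading side), y to the left, z up. Two level rollers along y with black rubber tyres of 36 mm diameter, axes at x = 0.068 and x = 0.128, z = 0.063. A bottle that is home lies in the trough between them, its axis at x = 0.098, z = 0.106.
- front_crest (a point): Highest point of the front roller's tyres, half-way along it. At the crest the bottle tips over into the trough by itself.
- stop_bar (a point): Middle of the front face of the steel stop bar (16 mm high, along the roller's y) behind the trough, 4 mm beyond the side of a bottle that is home. A bottle pushed against the bar settles back 4 mm when it is let go. An end plate at the roller's y = -0.169 rises to z = 0.132.
- housing_top (a point): Middle of the top of the white drive housing at the rollers' left end: 180 mm along the roller's x, 110 mm along y, top 140 mm above the bench, with a knob 12 mm high on it.
- tray: Fixed steel loading tray in front of the rollers, sloping 8 degrees. Origin on the sheet at its foot, half-way across, at the inner face of the foot lip; x up the slope, y left, z square to the sheet. Sheet ends at x = 0.175; its plane meets the front crest at x = 0.187. Foot lip 3 mm thick, 10 mm high. Side flanges (y = +-0.160) and middle divider (y = 0) 19 mm high, forming two lanes 156 mm wide.
- blue_bottle: Smooth white rigid plastic sample bottle on its side, blue cap and band, 0.28 to 0.56 kg. Body 68 mm across, 100 mm long; cap end 84 mm from mid-body. Origin on the axis at mid-body; y along the axis, cap at -y (right); x, z turn as it rolls. Starts in either lane against the foot lip: axis at x = 0.025, z = 0.034 in the tray's frame, its side overhanging the lip. Left alone on the slope it rolls down.
- red_bottle: Bystander. The same bottle with a red cap and a red band, lying at the foot of the other lane; it stays there. Origin and axes as for the blue one.
- dropper_a: Bystander. Small white dropper bottle with a white nozzle cap, 25 mm across, 62 mm tall, standing on the bench to the right of the tray. Origin at the centre of its foot.
- dropper_b: Bystander. Small white dropper bottle with a green nozzle cap, 25 mm across, 62 mm tall, standing on the bench to the right of the tray. Origin at the centre of its foot.
- timer: Bystander. White bench timer with a dark blank display, 62 mm wide, 65 mm tall, standing on the bench to the left of the tray, in front of the drive housing. Origin at the centre of its foot.
- marker: Bystander. Black marker pen with a blue cap, 135 mm long, 14 mm thick, lying on the bench to the right. Origin under its middle.
- tweezers: Bystander. Steel tweezers, 130 mm long, lying on the bench to the left. Origin under their middle.
- cassette: Bystander. White plastic test cassette, 70 x 20 x 5 mm, lying on the bench to the right. Origin under its middle.
Mind the look-alikes: they are no part of the job. Leave any orange look-alike of the blue_bottle alone.

How it is judged:
By the outcome, as a careful person would: the job done as asked, in the order asked, and still so for the second after the job is handed in, with the robot touching nothing.
It also fails if it takes over 45 s, if anything falls off the work surface, if the arm or the gripper's body presses on something with over 40 N, if the wrist force passes 120 N, or if a joint passes its speed limit or range.

ROBOT

A 7-joint arm with a two-finger parallel gripper is mounted at the origin on the work surface. World frame = base frame: x ahead of the robot, y to its left, z up, the work surface at z = 0. Lengths are in m, angles in rad, forces in N, time in s.
With the tool pointing down it reaches from about 0.35 to 0.9 m from the base axis. Payload 19.9 kg.
Tool frame: the origin (TCP) lies at the very end of the fingers, on their centre line; the grasp point (between the pads) lies 19 mm behind it; y points along the fingers, z is the direction in which the jaws open and shut, and the axes are right-handed (so a half turn about y gives the same grasp; the last joint's range is limited). The gripper opens to 94 mm and grips with 3 to 60 N. Pads are 16 mm wide; open, the fingers measure 119 mm over their backs; the gripper's body (75 mm by 177 mm) begins 78 mm behind the grasp point.
Start: joints at [1.258, 0.417, -0.01, 1.614, 0.005, 1.111, -0.053], TCP at [0.168, -0.602, 0.205] pointing down, gripper open.
Joint ranges: [-2.81, 2.81], [-0.39, 2.02], [-1.27, 1.25], [0.06, 2.57], [-1.19, 4.33], [0.19, 2], [-2.82, 2.82]. Speed limits (rad/s): [1.89, 1.89, 2.39, 2.39, 3.01, 3.01, 3.01].

INTERFACE

Orientations are given as a unit quaternion [x, y, z, w].
In Python, from cell import * gives the robot as it stands.
- The arm moves only by the shell command python3 -m crank 'ROWS' [FORCE]. ROWS is JSON, a list of rows, each an object with "dp": the shift along the tool's x, y, z in m, a list of three; "rot": the turn, a rotation vector about the tool's x, y, z in rad, a list of three; "hand": the closure, from 0 (fully open) to 1 (shut). In form: [{"dp": [dx, dy, dz], "rot": [wx, wy, wz], "hand": hand}, ...]. A call has 1 to 12 rows; each row shifts and turns the commanded pose from where the row before left it, along the tool's axes as they then stand; what a row does not reach is not made up. A row lasts 1/12 s, in which the tool goes at most 41.7 mm and 7.16 degrees, less where a joint would pass 70% of its speed; a pose out of reach is approached as far as the arm can. A call with a gripper value outside its range is refused whole. The fingers move at their own pace and stop on an object; FORCE is the grip in N (left out, the last holds). Time passes only in rows, so rows that do not move let the fingers close. It gives the time, the measured TCP pose, the force and the opening at its end, in the units of the state.
- observe(): the state, without advancing time (a new reading comes with each control period).
- capture(name): name is "scene" or "top" or "wrist"; returns the picture (400x640x3 uint8, red, green, blue); there is no depth.
- camera_info(name): a dict with "fx", "fy", "cx", "cy" (pixels), "rvec" (rotation vector, rad) and "tvec" (3), from world to camera coordinates, as OpenCV has them. Camera axes: x right, y down, z forward; pixel columns grow to the right and rows downward; lengths in m; the calibration is good to about 2 mm. A picture is of the moment at which its call begins: read the wrist's pose just before it. camera_info takes no time and is no camera call; for the wrist camera it gives the pose at the moment of the call.
- job_done(): hands the job in, once; it reports no verdict.
Trained networks look in the newest picture that a camera, given by its name, has taken for a name from the list of things; names that differ only in an ending like _2 or _b are one class to them, and where a whole thing is asked for, a point or a joint stands for the part that bears it (a point fixed in the world has none). Each returns a list of dicts, best first, with "conf" (0 to 1); they miss things now and then, are a little off and sometimes report something else, mostly with a low value. They report only what shows in the picture. A call takes as long as a camera call. They do not tell look-alikes from the thing itself.
- trace(label, camera): "mask" (400x640 bool, what is visible of it) and "rect" ([left, top, right, bottom] in pixels, round what is visible of it).
- landmark_of(label, camera): "uv" ([column, row] in pixels: a listed point, or the origin of a listed thing).
The state is a dict: "time": time; "qpos": joint angles; "qd": joint speeds; "joint_efforts": joint torques, N m; "position": TCP position; "eef_rot": TCP orientation; "ft_force": force on the tool from outside, world axes, zero at the start; "torque": the same for the moment, N m; "finger_gap": finger opening in m.
Only numpy, scipy, OpenCV 4.12 (cv2) and the standard library are available. Lean on these libraries where they do the work, as an engineer would, in place of code of your own. Each camera call takes 0.05 s, during which the arm holds its last target.

## Working session

There is one attempt and no reset: what is moved stays moved. The work goes in short steps, Python scripts to look and compute and a shell command to move; the robot and the scene stay as the last step left them, time stands still between calls to the robot, and variables do not carry over. Pictures are saved under pics/ and viewed, and the job is handed in when it is done.

```bash
mkdir -p pics; ls; python3 - <<'E'
from cell import *
import cv2,numpy as np
s=observe(); print(s)
for n in ("scene","top"):
    im=capture(n); cv2.imwrite(f"pics/{n}0.png",cv2.cvtColor(im,cv2.COLOR_RGB2BGR))
    print(n,camera_info(n))
    for l in ("blue_bottle","red_bottle","roller","tray","front_crest","stop_bar","housing_top","timer"):
        for d in landmark_of(l,n)[:3]: print(l,np.round(d["uv"],1),round(d["conf"],2))
E
```

```text
pics
{'time': 0.0, 'qpos': array([ 1.25748097,  0.41798643, -0.01031754,  1.61418407,  0.00469828,
        1.11071006, -0.05296537]), 'qd': array([-1.39652802e-03,  8.27084208e-04,  1.26786913e-03,  1.23556600e-03,
        3.98815132e-05, -1.35809709e-04,  9.55507536e-04]), 'joint_efforts': array([-7.99979534e-04, -8.51276922e+01,  6.38304893e-01, -4.26003170e+01,
       -4.87738964e-02,  1.85826217e-02,  1.25947699e-04]), 'position': array([ 0.1676914 , -0.60167823,  0.2048133 ]), 'eef_rot': array([-0.09591559,  0.70102119, -0.70014598,  0.09573456]), 'ft_force': array([-0.22474219, -0.20491945, -0.38633902]), 'torque': array([-0.00979708,  0.01015895,  0.0184905 ]), 'finger_gap': 0.09408243312380636}
scene {'fx': 381.1299901671862, 'fy': 381.1299901671862, 'cx': 322.0590797873266, 'cy': 195.7901299854882, 'rvec': array([ 2.07217129,  1.61528782, -0.50589322]), 'tvec': array([-0.16489378, -0.36174887,  1.51731963])}
blue_bottle [265.5 169.1] 0.92
blue_bottle [276.5 201.5] 0.61
red_bottle [325.2 182.9] 0.78
roller [303.7 234.2] 0.86
tray [292.8 194.5] 0.81
front_crest [311.7 239.5] 0.7
stop_bar [319.5 258.1] 0.95
stop_bar [158.  257.2] 0.35
housing_top [385.9 214.4] 0.86
timer [360.1 192.9] 0.85
top {'fx': 478.39382880377025, 'fy': 478.39382880377025, 'cx': 318.08376761993617, 'cy': 202.4127615517814, 'rvec': array([ 2.18314944, -2.20089   ,  0.04523039]), 'tvec': array([0.01982996, 0.51598593, 1.44065286])}
blue_bottle [359.3 202. ] 0.98
blue_bottle [365.5 265.7] 0.97
blue_bottle [411.2 197.1] 0.24
red_bottle [306.2 213.8] 0.8
red_bottle [342.7 213.7] 0.74
roller [332.3 179.7] 0.71
roller [326.4 126.1] 0.7
tray [341.2 212.3] 0.85
front_crest [333.  154.1] 0.61
stop_bar [327.6 127. ] 0.9
housing_top [258.3 146.9] 0.92
timer [266.3 216.6] 0.61
timer [301.2 212.9] 0.21
```

```bash
python3 - <<'E'
import cv2
a=cv2.imread("pics/top0.png"); cv2.imwrite("pics/top0c.png",cv2.resize(a[60:340,200:540],None,fx=2.1,fy=2.1,interpolation=cv2.INTER_CUBIC))
a=cv2.imread("pics/scene0.png"); cv2.imwrite("pics/scene0c.png",cv2.resize(a[100:330,160:480],None,fx=2.4,fy=2.4,interpolation=cv2.INTER_CUBIC))
E
```

```text
(no output)
```

View pics/top0c.png

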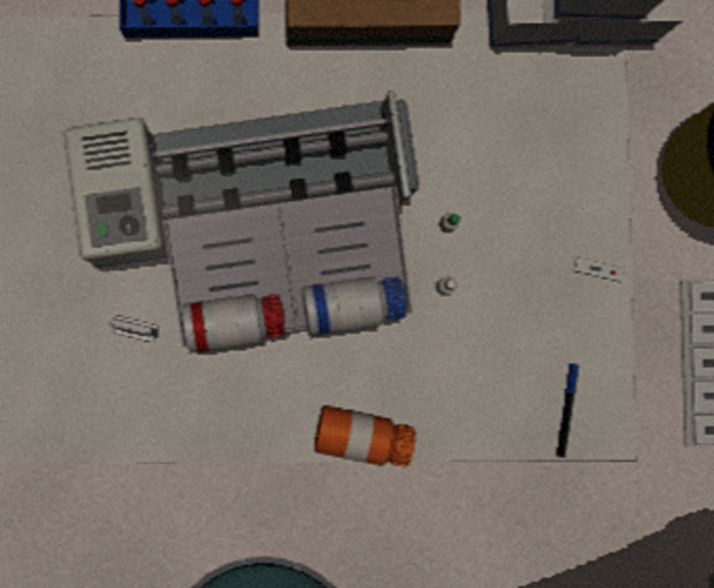

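View pics/scene0c.png

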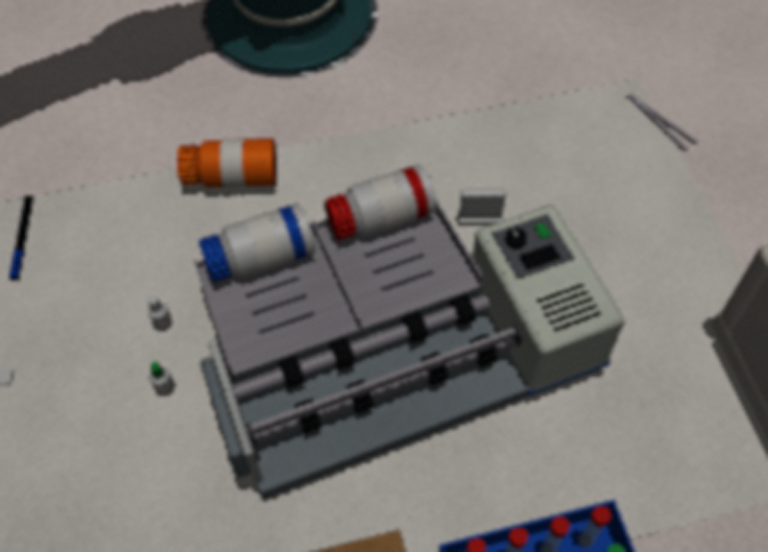

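View pics/top0.png

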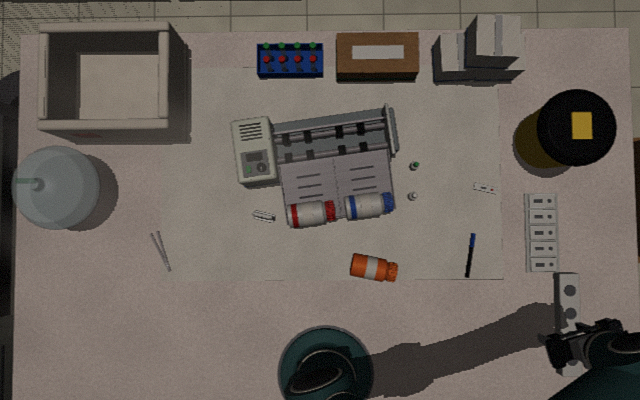

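Candidates for the blue bottle in the top image: the white bottle with blue cap and band at (366,205), and the orange bottle at (373,267), which is the decoy. The red-capped one is at (311,213). The first fits the description: it lies in the right lane against the foot lip. Next I'll fit the pose and check it on an enlarged overlay.

```bash
cat > h.py <<'E'
import numpy as np,cv2
from scipy.spatial.transform import Rotation as R
from scipy.optimize import least_squares
from cell import *
def proj(n,P,ci=None):
    c=ci or camera_info(n); K=np.array([[c['fx'],0,c['cx']],[0,c['fy'],c['cy']],[0,0,1.]])
    return cv2.projectPoints(np.asarray(P,float).reshape(-1,1,3),c['rvec'],c['tvec'],K,None)[0].reshape(-1,2)
S,C=np.sin(np.radians(8)),np.cos(np.radians(8))
T0=np.array([0.068-0.187*C,0,0.081-0.187*S])
def tr(p): # tray->roller
    p=np.asarray(p,float); return T0+np.stack([p[...,0]*C-p[...,2]*S,p[...,1],p[...,0]*S+p[...,2]*C],-1)
def rw(q,p):
    p=np.asarray(p,float); c,s=np.cos(q[2]),np.sin(q[2])
    return np.stack([q[0]+c*p[...,0]-s*p[...,1],q[1]+s*p[...,0]+c*p[...,1],p[...,2]],-1)
E
python3 - <<'E'
from h import *
obs={'scene':{},'top':{}}
for n in obs:
    capture(n)
    for l in ("blue_bottle","red_bottle","tray","front_crest","stop_bar","roller"):
        obs[n][l]=[d['uv'] for d in landmark_of(l,n)]
        if l.endswith('bottle'):
            for d in trace(l,n): 
                ys,xs=np.nonzero(d['mask']); print(n,l,d['rect'],round(d['conf'],2),xs.mean().round(1),ys.mean().round(1)); 
print(obs)
pts=[('top',(366,205),'b'),('top',(311,213.5),'r'),('scene',(270,201),'b'),('scene',(318,184),'r')]
P={'front_crest':[.068,0,.081],'stop_bar':[.136,0,.106],'tray':T0}
def res(q):
    r=[]
    for n in obs:
        for l,p in P.items():
            if obs[n][l]: r+=list((proj(n,rw(q,p))[0]-obs[n][l][0]))
    return np.array(r)
f=least_squares(res,[.75,-.05,.1],loss='soft_l1',f_scale=2)
print(f.x,res(f.x).round(1))
np.save('q.npy',f.x)
q=f.x
for n in obs:
    im=capture(n)[:,:,::-1].copy()
    im=cv2.resize(im,None,fx=4,fy=4)
    def ln(pp,col):
        p=proj(n,rw(q,np.array(pp,float)));cv2.polylines(im,[((p+.5)*4-.5).astype(int).reshape(-1,1,2)],False,col,1)
    ln(tr([[0,-.16,0],[.175,-.16,0],[.175,.16,0],[0,.16,0],[0,-.16,0]]),(0,255,0))
    ln(tr([[0,0,.019],[.175,0,.019]]),(0,255,0)); ln([[.068,-.169,.081],[.068,.16,.081]],(0,0,255)); ln([[.128,-.169,.081],[.128,.16,.081]],(0,0,255))
    ln([[.068,-.169,.132],[.136,-.169,.132]],(255,0,255))
    x0,y0=(225,95) if n=='top' else (225,150)
    cv2.imwrite(f'pics/{n}_fit.png',im[y0*4:y0*4+600,x0*4:x0*4+800])
E
```

```text
scene blue_bottle [236.7, 159.5, 275.2, 179.0] 0.9 254.9 167.3
scene blue_bottle [243.4, 184.9, 290.4, 215.1] 0.64 267.4 200.7
scene red_bottle [297.7, 168.0, 343.9, 201.7] 0.84 318.6 184.1
top blue_bottle [346.9, 253.7, 398.6, 282.8] 0.91 373.1 268.0
top blue_bottle [252.9, 211.3, 273.7, 222.4] 0.7 263.2 216.0
top blue_bottle [153.1, 236.9, 172.3, 269.5] 0.42 161.0 249.5
top red_bottle [284.5, 198.5, 336.6, 230.8] 0.68 310.7 213.0
top red_bottle [279.1, 147.6, 396.7, 224.1] 0.27 336.1 178.7
top red_bottle [475.2, 189.0, 499.6, 193.4] 0.18 486.6 188.4
{'scene': {'blue_bottle': [[275.2, 198.6], [262.8, 168.6]], 'red_bottle': [[323.4, 182.0]], 'tray': [[291.8, 197.5]], 'front_crest': [[312.1, 240.6], [168.7, 196.3]], 'stop_bar': [[318.5, 256.6], [303.3, 238.5], [157.1, 257.3]], 'roller': [[302.1, 235.1]]}, 'top': {'blue_bottle': [[364.5, 264.9], [360.6, 202.6]], 'red_bottle': [[302.6, 214.0], [256.1, 147.2]], 'tray': [[339.9, 214.7]], 'front_crest': [[329.8, 154.9]], 'stop_bar': [[327.4, 127.4]], 'roller': [[336.5, 176.3]]}}
[ 0.59247188 -0.03291752  0.13096829] [-0.2 -0.7  2.1 -0.2 -0.3 -2.3  1.3 -3.1  0.6 -0.3 -0.2  0.3]
```

View pics/top_fit.png

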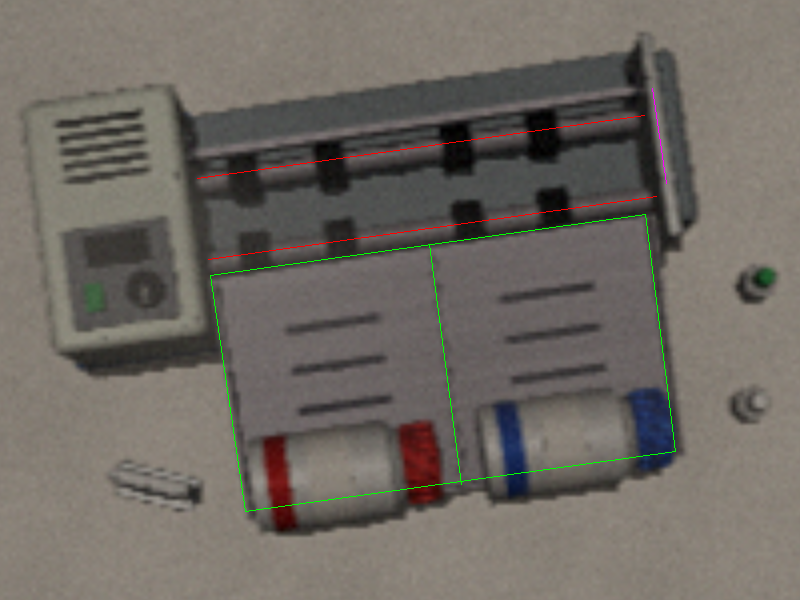

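View pics/scene_fit.png

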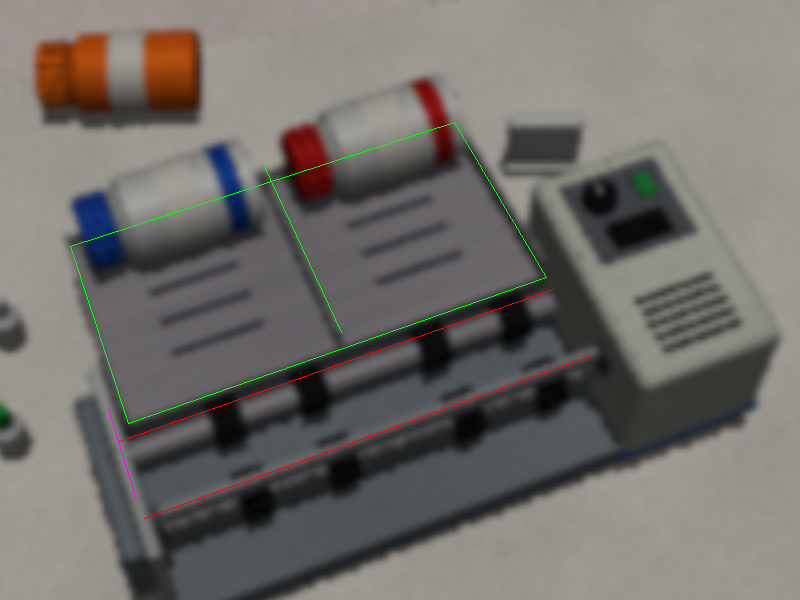

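The overlay fits to within a few mm. Top-image crop: blue bottle in the right lane at about (575,445), clearly white with blue cap and band. Next I'll measure its lateral position, plus the decoy for clearance, and work out the tool moves.

```bash
cat >> h.py <<'E'
q=np.load('q.npy') if __import__('os').path.exists('q.npy') else None
def where():
    s=observe(); M=R.from_quat(s['eef_rot']).as_matrix()
    p=s['position']; c,sn=np.cos(q[2]),np.sin(q[2]); d=p-[q[0],q[1],0]
    pr=np.array([c*d[0]+sn*d[1],-sn*d[0]+c*d[1],d[2]])
    Rz=np.array([[c,sn,0],[-sn,c,0],[0,0,1]])
    return s,pr,Rz@M
def tell(target=None):
    s,pr,Mr=where(); print('t',round(s['time'],2),'TCP roller',pr.round(4),'gap',round(s['finger_gap'],4),'F',s['ft_force'].round(1))
    print('tool axes in roller (cols)\n',Mr.round(3))
    if target is not None: print('dp tool',(Mr.T@(np.array(target)-pr)).round(4))
E
python3 - <<'E'
from h import *
tell([-0.21,-0.08,0.25])
s,pr,Mr=where()
Mt=np.array([[0,0,0],[0,0,0],[0,-1,0.]])
for sg in (1,-1):
    # tool y=down, z=sg*roller y, x = y cross z
    y=np.array([0,0,-1.]);z=np.array([0,sg,0.]);x=np.cross(y,z)
    D=Mr.T@np.stack([x,y,z],1); print(sg,R.from_matrix(D).as_rotvec().round(4))
# blue bottle: project cap end/body end along axis for y candidates
for n in('top','scene'):
    im=cv2.resize(capture(n)[:,:,::-1],None,fx=4,fy=4,interpolation=cv2.INTER_CUBIC)
    def circ(y0,dy,r,col):
        a=np.linspace(0,2*np.pi,60); P=tr(np.stack([.025+r*np.cos(a),0*a+y0+dy,.034+r*np.sin(a)],1))
        p=proj(n,rw(q,P)); cv2.polylines(im,[((p+.5)*4-.5).astype(int).reshape(-1,1,2)],True,col,1)
    for y0 in(-.080,.080):
        circ(y0,.05,.034,(0,255,0));circ(y0,-.05,.034,(0,255,0));circ(y0,-.084,.02,(0,255,255))
    x0,y0=(265,180) if n=='top' else (225,150)
    cv2.imwrite(f'pics/{n}_fit2.png',im[y0*4:y0*4+300,x0*4:x0*4+600])
E
```

```text
t 1.9 TCP roller [-0.4954 -0.5088  0.2054] gap 0.0939 F [-0.6  0.1 -1.1]
tool axes in roller (cols)
 [[-0.99 -0.    0.14]
 [-0.14  0.   -0.99]
 [ 0.   -1.   -0.  ]]
dp tool [-0.3427 -0.0445 -0.3845]
1 [ 0.     -3.0008 -0.    ]
-1 [0.     0.1408 0.    ]
```

View pics/top_fit2.png

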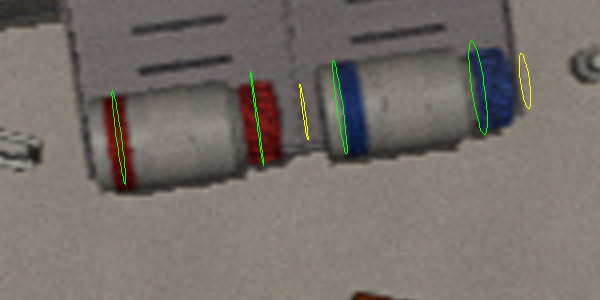

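View pics/scene_fit2.png

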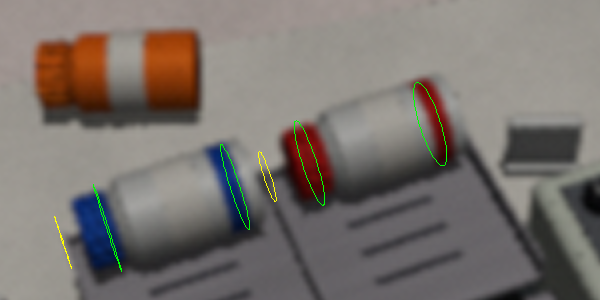

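```bash
python3 -m crank '[{"dp":[0,-0.01,0],"rot":[0,0.07,0],"hand":0.45},{"dp":[0,-0.01,0],"rot":[0,0.071,0],"hand":0.45},{"dp":[-0.015,0,-0.025],"rot":[0,0,0],"hand":0.45},{"dp":[-0.015,0,-0.025],"rot":[0,0,0],"hand":0.45},{"dp":[-0.015,0,-0.025],"rot":[0,0,0],"hand":0.45},{"dp":[-0.015,0,-0.025],"rot":[0,0,0],"hand":0.45},{"dp":[-0.015,0,-0.025],"rot":[0,0,0],"hand":0.45},{"dp":[-0.015,0,-0.025],"rot":[0,0,0],"hand":0.45},{"dp":[-0.015,0,-0.025],"rot":[0,0,0],"hand":0.45},{"dp":[-0.015,0,-0.025],"rot":[0,0,0],"hand":0.45},{"dp":[-0.015,0,-0.025],"rot":[0,0,0],"hand":0.45},{"dp":[-0.015,0,-0.025],"rot":[0,0,0],"hand":0.45}]'
python3 -c "
from h import *
tell([-0.2,-0.075,0.20])"
```

```text
time: 3.0
position: [0.2842, -0.3333, 0.2256]
eef_rot: [0.046, -0.705, 0.706, -0.046]
ft_force: [0.7, -1.3, 0.4]
finger_gap: 0.0515
t 3.0 TCP roller [-0.3448 -0.2576  0.2256] gap 0.0515 F [ 0.7 -1.3  0.4]
tool axes in roller (cols)
 [[-1.  0. -0.]
 [ 0. -0. -1.]
 [-0. -1.  0.]]
dp tool [-0.1448  0.0255 -0.1826]
```

```bash
python3 -m crank '[{"dp":[-0.02,0,-0.025],"rot":[0,0,0],"hand":0.45},{"dp":[-0.02,0,-0.025],"rot":[0,0,0],"hand":0.45},{"dp":[-0.02,0,-0.025],"rot":[0,0,0],"hand":0.45},{"dp":[-0.02,0,-0.025],"rot":[0,0,0],"hand":0.45},{"dp":[-0.02,0,-0.025],"rot":[0,0,0],"hand":0.45},{"dp":[-0.02,0.0,-0.025],"rot":[0,0,0],"hand":0.45},{"dp":[-0.02,0.0,-0.025],"rot":[0,0,0],"hand":0.45},{"dp":[0,0.02,-0.008],"rot":[0,0,0],"hand":0.45},{"dp":[0,0.02,0],"rot":[0,0,0],"hand":0.45},{"dp":[0,0,0],"rot":[0,0,0],"hand":0.45}]'
python3 - <<'E'
from h import *
tell([-0.195,-0.075,0.083])
for n in("top","scene","wrist"):
    im=capture(n)[:,:,::-1]
    if n!='wrist':
        x0,y0=(265,100) if n=='top' else (200,110)
        im=cv2.resize(im[y0:y0+170,x0:x0+220],None,fx=3.5,fy=3.5,interpolation=cv2.INTER_CUBIC)
    cv2.imwrite(f'pics/{n}_1.png',im)
E
```

```text
time: 3.83
position: [0.3975, -0.1339, 0.183]
eef_rot: [-0.048, 0.706, -0.705, 0.046]
ft_force: [-0.4, 0.2, -0.3]
finger_gap: 0.0517
t 3.83 TCP roller [-0.2065 -0.0747  0.183 ] gap 0.0517 F [-0.4  0.2 -0.3]
tool axes in roller (cols)
 [[-1.    -0.003  0.001]
 [-0.001  0.002 -1.   ]
 [ 0.003 -1.    -0.002]]
dp tool [-0.0118  0.1     0.0005]
```

View pics/top_1.png

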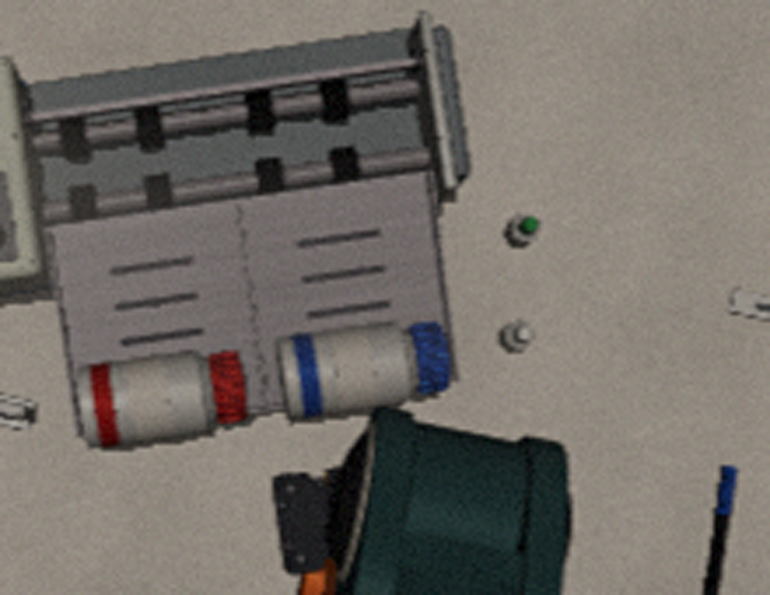

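View pics/scene_1.png

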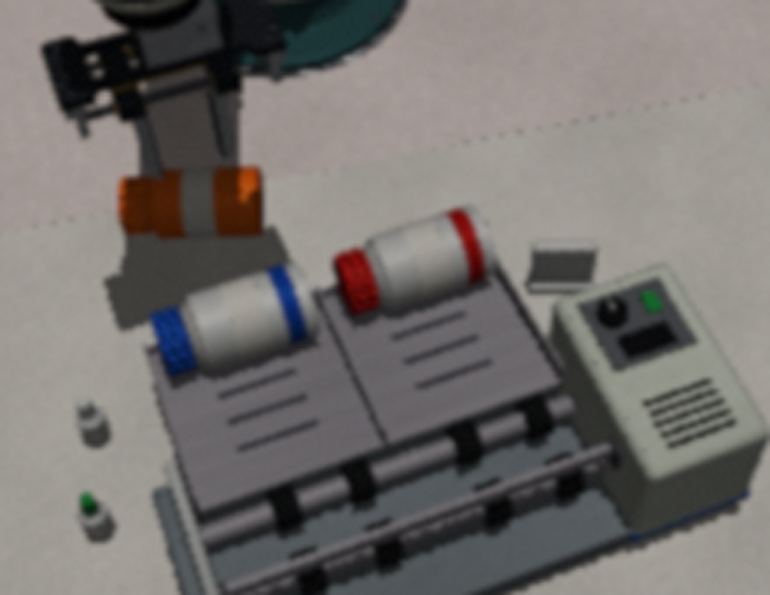

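View pics/wrist_1.png

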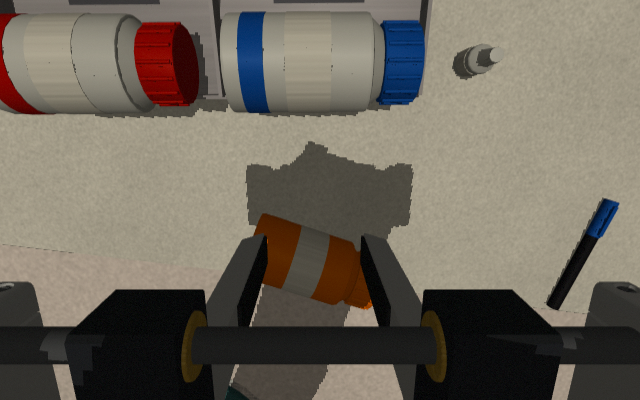

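Pictures: the bottles haven't moved, and the hand is behind blue. In the wrist view blue is at (320,62), and the orange decoy at (315,260) lies under the fingers, so I'll compute its clearance before descending.

```bash
python3 - <<'E'
from h import *
def ray(n,uv,z):
    c=camera_info(n);Rm=cv2.Rodrigues(c['rvec'])[0];o=-Rm.T@c['tvec'];d=Rm.T@np.array([(uv[0]-c['cx'])/c['fx'],(uv[1]-c['cy'])/c['fy'],1]);p=o+d*(z-o[2])/d[2]
    e=p-[q[0],q[1],0];C_,S_=np.cos(q[2]),np.sin(q[2]);return np.array([C_*e[0]+S_*e[1],-S_*e[0]+C_*e[1],p[2]]).round(3)
for uv in((355,253),(398,261),(350,276),(395,282),(373,255)): print('top orange',uv,ray('top',uv,.034))
print('scene top/bot edge',[ray('scene',u,.034) for u in((255,178),(255,160),(275,168),(236,168))])
print('wrist orange upper edge',[ray('wrist',u,.034) for u in((265,213),(355,243))])
print('wrist blue band/body ends',[ray('wrist',u,.092) for u in((221,62),(376,62),(424,62),(300,112))])
s,pr,Mr=where(); p=s['position']; print('tcp in wrist',proj('wrist',p))
E
```

```text
top orange (355, 253) [-0.235 -0.03   0.034]
top orange (398, 261) [-0.276 -0.153  0.034]
top orange (350, 276) [-0.3   -0.006  0.034]
top orange (395, 282) [-0.336 -0.135  0.034]
top orange (373, 255) [-0.248 -0.082  0.034]
scene top/bot edge [array([-0.242, -0.087,  0.034]), array([-0.317, -0.066,  0.034]), array([-0.258, -0.012,  0.034]), array([-0.307, -0.135,  0.034])]
wrist orange upper edge [array([-0.232, -0.028,  0.034]), array([-0.264, -0.119,  0.034])]
wrist blue band/body ends [array([-0.098, -0.008,  0.092]), array([-0.098, -0.122,  0.092]), array([-0.098, -0.157,  0.092]), array([-0.133, -0.066,  0.092])]
tcp in wrist [[313.34042406 248.47644151]]
```

```bash
python3 -m crank '[{"dp":[-0.01,0.02,0],"rot":[0,0,0],"hand":0.45},{"dp":[-0.01,0.02,0],"rot":[0,0,0],"hand":0.45},{"dp":[0,0.02,0],"rot":[0,0,0],"hand":0.45},{"dp":[0,0.02,0],"rot":[0,0,0],"hand":0.45},{"dp":[0,0.02,0],"rot":[0,0,0],"hand":0.45},{"dp":[-0.01,0,0],"rot":[0,0,0],"hand":0.45},{"dp":[-0.01,0,0],"rot":[0,0,0],"hand":0.45},{"dp":[-0.008,0,0],"rot":[0,0,0],"hand":0.45},{"dp":[0,0,0],"rot":[0,0,0],"hand":0.45}]'
python3 -c "
from h import *
tell([-0.14,-0.074,0.082])
im=capture('wrist')[:,:,::-1];cv2.imwrite('pics/wrist_2.png',im)"
```

```text
time: 4.73
position: [0.4493, -0.1286, 0.0871]
eef_rot: [0.045, -0.705, 0.706, -0.047]
ft_force: [-0.0, 0.2, -0.4]
finger_gap: 0.0516
t 4.73 TCP roller [-0.1544 -0.0761  0.0871] gap 0.0516 F [-0.   0.2 -0.4]
tool axes in roller (cols)
 [[-1.     0.003  0.   ]
 [-0.    -0.001 -1.   ]
 [-0.003 -1.     0.001]]
dp tool [-0.0144  0.0051 -0.0021]
```

View pics/wrist_2.png

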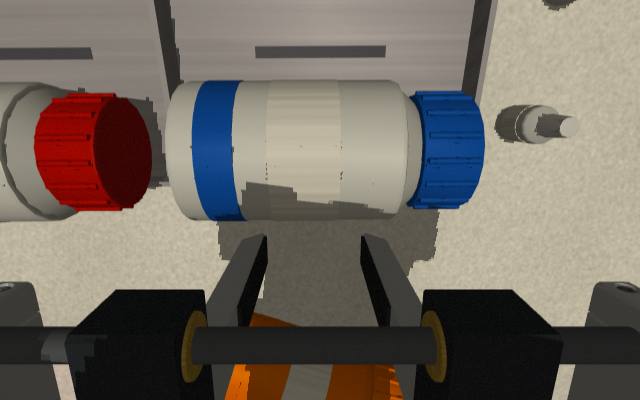

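Wrist view: the fingertips at (265,240) and (362,240) sit squarely behind the body (167–407), and nothing has moved. Now I'll make contact.

```bash
python3 -m crank '[{"dp":[-0.003,0.002,-0.002],"rot":[0,0,0],"hand":0.45},{"dp":[-0.003,0.002,-0.002],"rot":[0,0,0],"hand":0.45},{"dp":[-0.003,0,0],"rot":[0,0,0],"hand":0.45},{"dp":[-0.003,0,0],"rot":[0,0,0],"hand":0.45},{"dp":[-0.003,-0.0004,0],"rot":[0,0,0],"hand":0.45},{"dp":[-0.003,-0.0004,0],"rot":[0,0,0],"hand":0.45},{"dp":[-0.003,-0.0004,0],"rot":[0,0,0],"hand":0.45},{"dp":[-0.003,-0.0004,0],"rot":[0,0,0],"hand":0.45},{"dp":[-0.002,-0.0003,0],"rot":[0,0,0],"hand":0.45}]'
python3 -c "
from h import *
tell()
im=capture('wrist')[:,:,::-1];cv2.imwrite('pics/wrist_3.png',im)"
```

```text
time: 5.53
position: [0.472, -0.1213, 0.0834]
eef_rot: [-0.046, 0.706, -0.706, 0.046]
ft_force: [-2.8, -0.4, 1.2]
finger_gap: 0.0517
t 5.53 TCP roller [-0.1309 -0.0719  0.0834] gap 0.0517 F [-2.8 -0.4  1.2]
tool axes in roller (cols)
 [[-1.  0. -0.]
 [ 0.  0. -1.]
 [-0. -1. -0.]]
```

View pics/wrist_3.png

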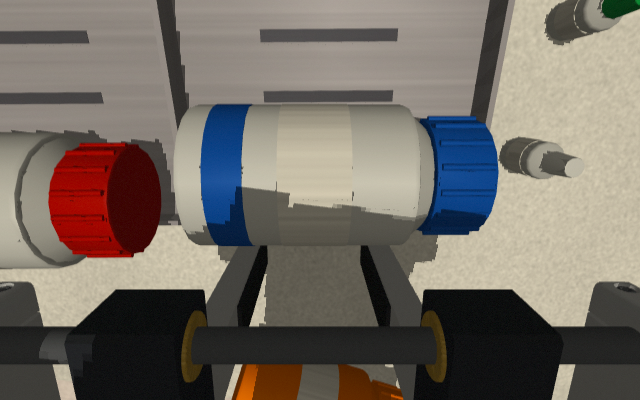

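In contact (about 3 N), and the bottle is squarely ahead of the fingertips. On up the slope.

```bash
python3 -m crank '[{"dp":[-0.003,-0.0004,0],"rot":[0,0,0],"hand":0.45},{"dp":[-0.004,-0.0006,0],"rot":[0,0,0],"hand":0.45},{"dp":[-0.005,-0.0007,0],"rot":[0,0,0],"hand":0.45},{"dp":[-0.005,-0.0007,0],"rot":[0,0,0],"hand":0.45},{"dp":[-0.005,-0.0007,0],"rot":[0,0,0],"hand":0.45},{"dp":[-0.005,-0.0007,0],"rot":[0,0,0],"hand":0.45},{"dp":[-0.005,-0.0007,0],"rot":[0,0,0],"hand":0.45},{"dp":[-0.005,-0.0007,0],"rot":[0,0,0],"hand":0.45},{"dp":[-0.005,-0.0007,0],"rot":[0,0,0],"hand":0.45},{"dp":[-0.004,-0.0006,0],"rot":[0,0,0],"hand":0.45},{"dp":[-0.003,-0.0004,0],"rot":[0,0,0],"hand":0.45},{"dp":[-0.002,-0.0003,0],"rot":[0,0,0],"hand":0.45}]'
python3 -c "
from h import *
tell()
im=capture('wrist')[:,:,::-1];cv2.imwrite('pics/wrist_4.png',im)"
```

```text
time: 6.58
position: [0.5227, -0.1145, 0.0906]
eef_rot: [-0.046, 0.706, -0.706, 0.046]
ft_force: [-3.7, -0.7, 2.0]
finger_gap: 0.0514
t 6.58 TCP roller [-0.0799 -0.0718  0.0906] gap 0.0514 F [-3.7 -0.7  2. ]
tool axes in roller (cols)
 [[-1.  0. -0.]
 [ 0.  0. -1.]
 [-0. -1. -0.]]
```

View pics/wrist_4.png

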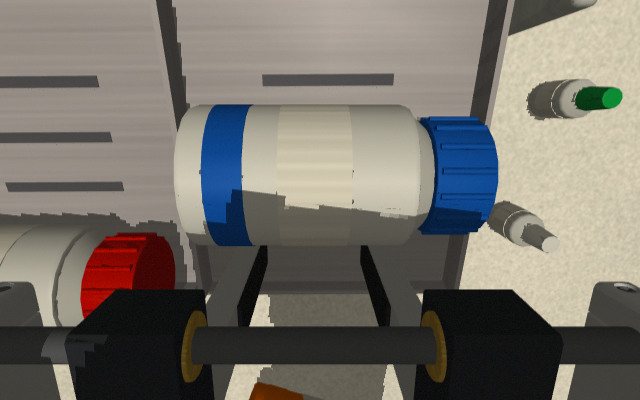

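Rolling straight and staying on the fingers. Continuing.

```bash
python3 -m crank '[{"dp":[-0.003,-0.0004,0],"rot":[0,0,0],"hand":0.45},{"dp":[-0.005,-0.0007,0],"rot":[0,0,0],"hand":0.45},{"dp":[-0.006,-0.0008,0],"rot":[0,0,0],"hand":0.45},{"dp":[-0.006,-0.0008,0],"rot":[0,0,0],"hand":0.45},{"dp":[-0.006,-0.0008,0],"rot":[0,0,0],"hand":0.45},{"dp":[-0.006,-0.0008,0],"rot":[0,0,0],"hand":0.45},{"dp":[-0.006,-0.0008,0],"rot":[0,0,0],"hand":0.45},{"dp":[-0.006,-0.0008,0],"rot":[0,0,0],"hand":0.45},{"dp":[-0.006,-0.0008,0],"rot":[0,0,0],"hand":0.45},{"dp":[-0.005,-0.0007,0],"rot":[0,0,0],"hand":0.45},{"dp":[-0.004,-0.0006,0],"rot":[0,0,0],"hand":0.45},{"dp":[-0.003,-0.0004,0],"rot":[0,0,0],"hand":0.45}]'
python3 -m crank '[{"dp":[-0.003,-0.0004,0],"rot":[0,0,0],"hand":0.45},{"dp":[-0.004,-0.0006,0],"rot":[0,0,0],"hand":0.45},{"dp":[-0.004,-0.0006,0],"rot":[0,0,0],"hand":0.45},{"dp":[-0.004,-0.0006,0],"rot":[0,0,0],"hand":0.45},{"dp":[-0.003,-0.0004,0],"rot":[0,0,0],"hand":0.45},{"dp":[-0.002,-0.0003,0],"rot":[0,0,0],"hand":0.45}]'
python3 -c "
from h import *
tell()
im=capture('wrist')[:,:,::-1];cv2.imwrite('pics/wrist_5.png',im)"
```

```text
time: 7.63
position: [0.5842, -0.1064, 0.099]
eef_rot: [-0.046, 0.706, -0.706, 0.046]
ft_force: [-3.4, -0.6, 1.1]
finger_gap: 0.0518
time: 8.13
position: [0.604, -0.1038, 0.1019]
eef_rot: [-0.046, 0.706, -0.706, 0.046]
ft_force: [-3.0, 0.2, 1.4]
finger_gap: 0.0517
t 8.13 TCP roller [ 0.0022 -0.0718  0.1019] gap 0.0517 F [-3.   0.2  1.4]
tool axes in roller (cols)
 [[-1.  0. -0.]
 [ 0.  0. -1.]
 [-0. -1. -0.]]
```

View pics/wrist_5.png

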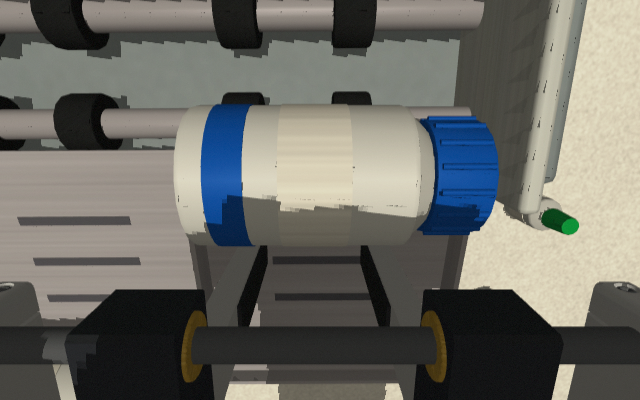

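```bash
python3 -m crank '[{"dp":[-0.003,-0.0003,0],"rot":[0,0,0],"hand":0.45},{"dp":[-0.003,-0.0003,0],"rot":[0,0,0],"hand":0.45},{"dp":[-0.003,-0.0003,0],"rot":[0,0,0],"hand":0.45},{"dp":[-0.003,-0.0003,0],"rot":[0,0,0],"hand":0.45},{"dp":[-0.003,-0.0003,0],"rot":[0,0,0],"hand":0.45},{"dp":[-0.003,0,0],"rot":[0,0,0],"hand":0.45},{"dp":[-0.003,0,0],"rot":[0,0,0],"hand":0.45},{"dp":[-0.003,0,0],"rot":[0,0,0],"hand":0.45},{"dp":[-0.003,0,0],"rot":[0,0,0],"hand":0.45},{"dp":[-0.003,0,0],"rot":[0,0,0],"hand":0.45},{"dp":[-0.003,0,0],"rot":[0,0,0],"hand":0.45},{"dp":[-0.003,0,0],"rot":[0,0,0],"hand":0.45}]'
python3 -c "
from h import *
tell()
im=capture('wrist')[:,:,::-1];cv2.imwrite('pics/wrist_6.png',im)"
```

```text
time: 9.18
position: [0.6396, -0.0992, 0.1033]
eef_rot: [-0.046, 0.706, -0.706, 0.046]
ft_force: [0.1, 0.2, -0.1]
finger_gap: 0.0513
t 9.18 TCP roller [ 0.0381 -0.0718  0.1033] gap 0.0513 F [ 0.1  0.2 -0.1]
tool axes in roller (cols)
 [[-1.  0. -0.]
 [ 0.  0. -1.]
 [-0. -1. -0.]]
```

View pics/wrist_6.png

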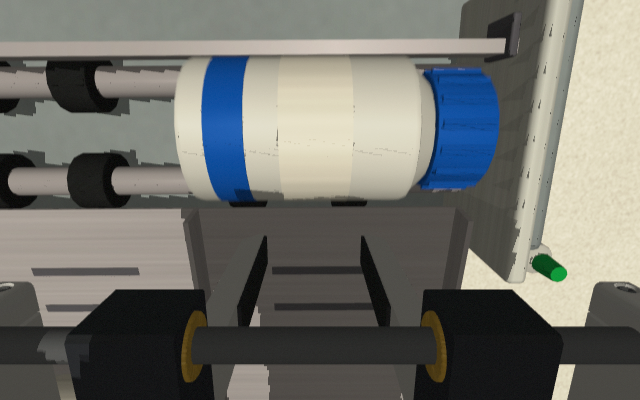

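The bottle has tipped over the crest into the trough. I'll check with the projected home position whether it's fully seated.

```bash
cat > chk.py <<'E'
from h import *
import sys
tag=sys.argv[1]
a=np.linspace(0,2*np.pi,60)
for n in sys.argv[2:]:
    ci=camera_info(n); im=cv2.resize(capture(n)[:,:,::-1],None,fx=4,fy=4,interpolation=cv2.INTER_CUBIC)
    for dy,r in((.05,.034),(-.05,.034)):
        for x in(.098,):
            p=proj(n,rw(q,np.stack([x+r*np.cos(a),0*a-.071+dy,.106+r*np.sin(a)],1)),ci)
            cv2.polylines(im,[((p+.5)*4-.5).astype(int).reshape(-1,1,2)],True,(0,255,0),1)
    pp=proj(n,rw(q,np.array([[.098,-.071,.106]])),ci)[0]
    if n=='wrist': o=cv2.resize(im,None,fx=.3,fy=.3,interpolation=cv2.INTER_AREA)
    else:
        x0=int(pp[0]*4-300);y0=int(pp[1]*4-225);o=im[max(y0,0):y0+450,x0:x0+600]
    cv2.imwrite(f'pics/{tag}_{n}.png',o)
tell()
E
python3 chk.py c1 wrist scene
```

```text
t 9.33 TCP roller [ 0.0378 -0.0718  0.1033] gap 0.0518 F [ 0.6 -0.   0.2]
tool axes in roller (cols)
 [[-1. -0. -0.]
 [ 0.  0. -1.]
 [ 0. -1. -0.]]
```

View pics/c1_wrist.png

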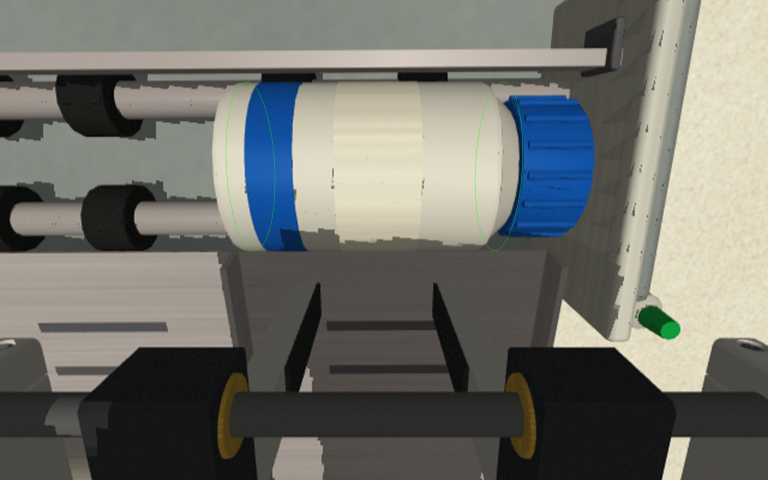

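View pics/c1_scene.png

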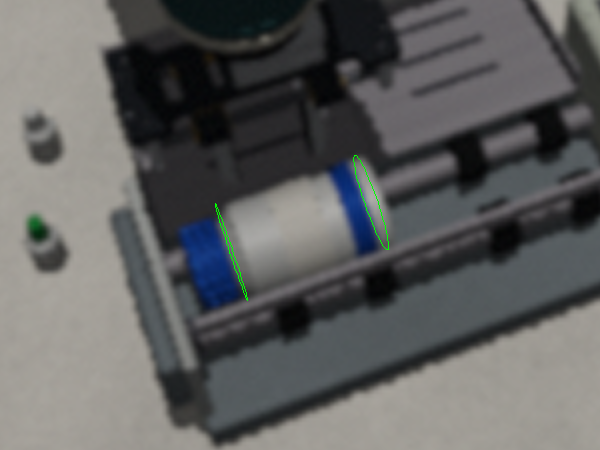

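The body outline now matches the projected home outline: rows 82–250 against 82–251 in the wrist view. First a short wait, then back off and up, and check again.

```bash
python3 -m crank '[{"dp":[0,0,0],"rot":[0,0,0],"hand":0.45},{"dp":[0,0,0],"rot":[0,0,0],"hand":0.45},{"dp":[0,0,0],"rot":[0,0,0],"hand":0.45},{"dp":[0,0,0],"rot":[0,0,0],"hand":0.45},{"dp":[0,0,0],"rot":[0,0,0],"hand":0.45},{"dp":[0,0,0],"rot":[0,0,0],"hand":0.45}]'
python3 chk.py c2 wrist
```

```text
time: 9.83
position: [0.6392, -0.0993, 0.1034]
eef_rot: [-0.046, 0.706, -0.706, 0.046]
ft_force: [-0.0, 0.2, 0.4]
finger_gap: 0.0517
t 9.88 TCP roller [ 0.0377 -0.0719  0.1033] gap 0.0517 F [-0.1  0.3  0.1]
tool axes in roller (cols)
 [[-1. -0. -0.]
 [ 0.  0. -1.]
 [ 0. -1. -0.]]
```

View pics/c2_wrist.png

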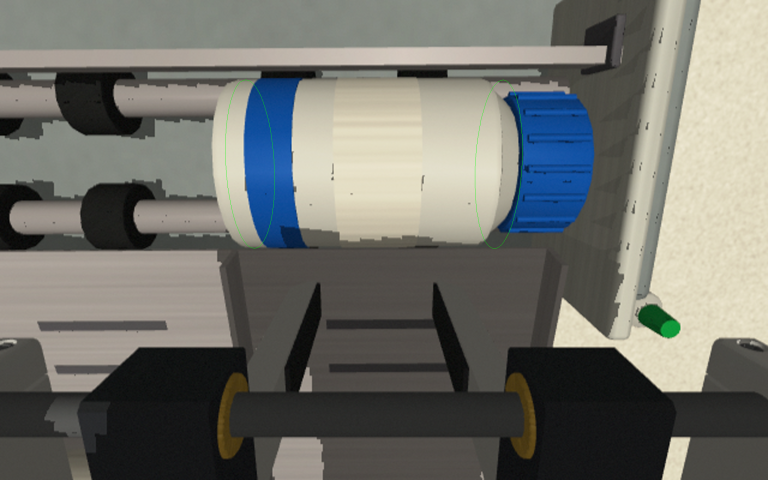

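At home and touching nothing. Taking the hand away, straight back and then up.

```bash
python3 -m crank '[{"dp":[0.005,0,0],"rot":[0,0,0],"hand":0.45},{"dp":[0.01,0,0],"rot":[0,0,0],"hand":0.45},{"dp":[0.015,-0.005,0],"rot":[0,0,0],"hand":0.45},{"dp":[0.015,-0.02,0],"rot":[0,0,0],"hand":0.45},{"dp":[0.015,-0.025,0],"rot":[0,0,0],"hand":0.45},{"dp":[0.02,-0.025,0],"rot":[0,0,0],"hand":0.45},{"dp":[0.02,-0.025,0],"rot":[0,0,0],"hand":0.45},{"dp":[0.02,-0.02,0],"rot":[0,0,0],"hand":0.45},{"dp":[0.02,-0.02,0],"rot":[0,0,0],"hand":0.45},{"dp":[0.02,0,0],"rot":[0,0,0],"hand":0.45},{"dp":[0.02,0,0],"rot":[0,0,0],"hand":0.45},{"dp":[0,0,0],"rot":[0,0,0],"hand":0.45}]'
python3 -m crank '[{"dp":[0.02,0,0],"rot":[0,0,0],"hand":0.45},{"dp":[0.02,0,0],"rot":[0,0,0],"hand":0.45},{"dp":[0.02,0,0],"rot":[0,0,0],"hand":0.45},{"dp":[0,0,0],"rot":[0,0,0],"hand":0.45},{"dp":[0,0,0],"rot":[0,0,0],"hand":0.45},{"dp":[0,0,0],"rot":[0,0,0],"hand":0.45}]'
python3 chk.py c3 wrist scene top
```

```text
time: 10.88
position: [0.4579, -0.1236, 0.2438]
eef_rot: [0.046, -0.705, 0.706, -0.046]
ft_force: [0.4, 0.4, 0.6]
finger_gap: 0.0518
time: 11.38
position: [0.4018, -0.1305, 0.2435]
eef_rot: [0.046, -0.706, 0.706, -0.046]
ft_force: [-0.1, -0.1, -0.4]
finger_gap: 0.0518
t 11.53 TCP roller [-0.2017 -0.0717  0.2432] gap 0.0519 F [ 0.1 -0.1 -0.2]
tool axes in roller (cols)
 [[-1. -0.  0.]
 [-0.  0. -1.]
 [ 0. -1. -0.]]
```

View pics/c3_wrist.png

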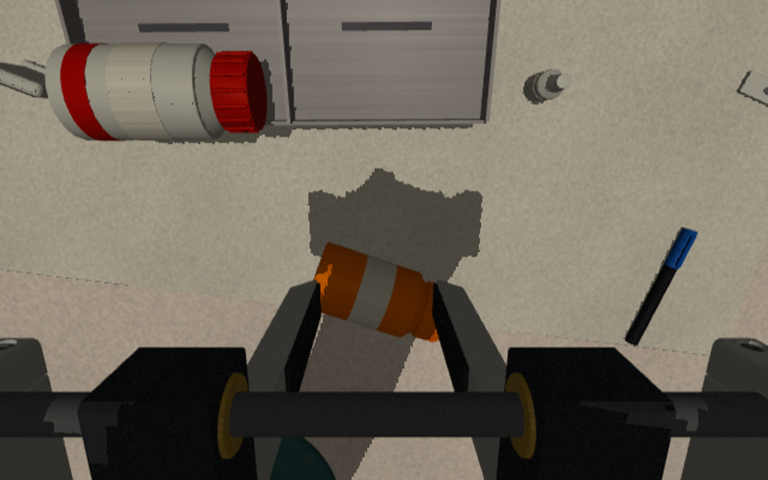

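View pics/c3_scene.png

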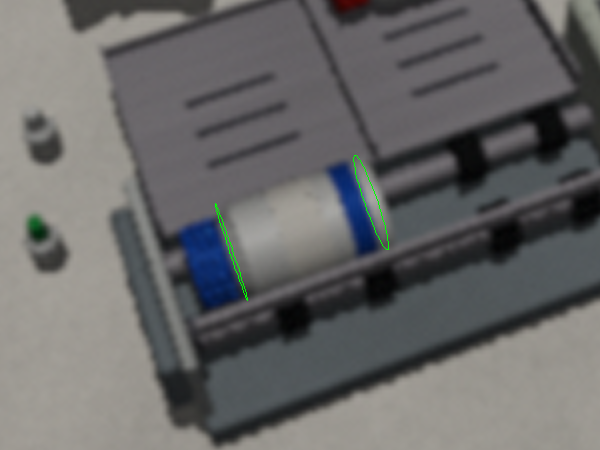

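View pics/c3_top.png

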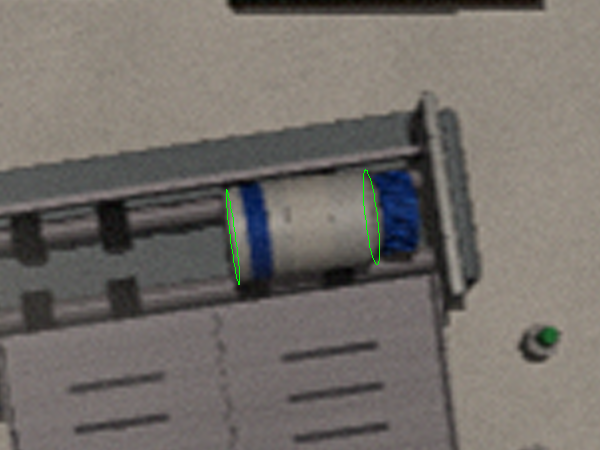

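The blue bottle lies in the trough on its predicted home outline in both the top and scene views. Red is still at the foot of its lane, and nothing else has been disturbed.

```bash
python3 -c "
from cell import *
print(job_done())"
```

```text
the job is handed in; nothing more can be done
None
```

The blue-capped bottle is on the roller. I pushed it up the right lane with two fingertips behind it, at about 3–4 N. It stayed on the fingers until the crest, where it tipped into the trough by itself. I then backed the hand off and raised it clear, and handed the job in at about 11.5 s.

- **Position:** after the hand was away, the bottle lay on the projected home outline to within about 2 mm in both the top and scene views. It had rocked by about 2 mm while settling. I took only one look after the hand was away, so its stillness since then isn't confirmed by a second picture.
- **Stop bar:** I did not press the bottle against the bar with the fingers; it was already home when they came up behind it.
- **Everything else:** the red bottle was still at the foot of its lane. The orange decoy and the other bench items I could see looked undisturbed. The force reading was about zero at the end.
- **Disagreement:** in the first top pictures, the networks ranked the orange decoy as the best match for the blue bottle. I set that aside from the picture and the lane position.

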